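# Free the seized turn catch and open the keepsake case

### The arm

A 6-joint arm with a two-finger parallel gripper is mounted at the origin on the work surface. World frame = base frame: x ahead of the robot, y to its left, z up, the work surface at z = 0. Lengths are in m, angles in rad, forces in N, time in s.
With the tool pointing down it reaches from about 0.325 to 0.775 m from the base axis. Payload 9.3 kg.
Tool frame: the origin (TCP) lies midway between the tips of the shut fingers; the grasp point (between the pads) lies 19 mm behind it; z points along the fingers, y is the direction in which the jaws open and shut (so a half turn about z gives the same grasp; the last joint's range is limited). The gripper opens to 85 mm and grips with 20 to 120 N. Pads are 22 mm wide; open, the fingers measure 114 mm over their backs; the gripper's body (76 mm by 85 mm) begins 54 mm behind the grasp point. The pads swing forward as they close: fully open they stand 13 mm farther back than shut.
Start: joints at [0.985, 0.259, 0.021, 1.334, 0, 1.418], TCP at [0.231, 0.499, 0.231] pointing down, gripper open.
Joint ranges: [-3.04, 3.04], [-0.91, 1.82], [-1.04, 1.36], [-1.92, 1.95], [-1.52, 1.45], [-3.14, 3.14]. Speed limits (rad/s): [2.22, 2.22, 2.79, 3.14, 3.14, 3.14].

### API

Orientations are given as a rotation vector (axis times angle).
In Python, from plant import readout, imaging, job gives the robot as it stands. The module is installed in compiled form; this text tells all that it offers.
- The arm moves only by the tool step_arm, never from a script. Its argument "increments" is a list that holds one entry, the list of rows, each a list of 7 numbers: the shift along the tool's x, y, z as a fraction of full scale, then the turn, a rotation vector about the tool's x, y, z as a fraction of full scale, then the finger opening in mm, from 0 to 85.4. A call has 1 to 20 rows; each row is the pose to reach, as a shift and turn from the pose measured when the call began, along the tool's axes at that moment; what a row does not reach only later rows make up. Full scale, the value 1, is 0.3 m for a shift and 45 degrees for a turn. A row lasts 1/8 s, in which the tool goes at most 62.5 mm and 10.7 degrees, less where a joint would pass 70% of its speed; a pose out of reach is approached as far as the arm can. A call with a number of a shift or a turn outside -1 to 1 is refused whole. A call with a gripper value outside its range is refused whole. The fingers move at their own pace and stop on an object; the grip force is fixed at half the most. Time passes only in rows, so rows that repeat a pose let the fingers close. It gives the time, the measured TCP pose, the force and the opening at its end, in the units of the state.
- readout.get_state(): the state, without advancing time (a new reading comes with each control period).
- imaging.get_image(name): name is "side" or "top"; returns a dict with "frame" (384x512x3 uint8, red, green, blue), "fx", "fy", "cx", "cy" (pixels), "cam_to_world" (4x4, takes a point from camera to world coordinates). Camera axes: x right, y down, z forward; pixel columns grow to the right and rows downward; lengths in m; the calibration is good to about 2 mm. A picture is of the moment at which its call begins. There is no depth.
- job.job_done(): hands the job in, once; it reports no verdict.
The state is a dict: "time_s": time; "q": joint angles; "qd": joint speeds; "joint_torque": joint torques, N m; "eef_pos": TCP position; "tcp_rot": TCP orientation; "force": force on the tool from outside, world axes, zero at the start; "torque": the same for the moment, N m; "gripper_width": opening from 0.0 (shut) to 1.0 (fully open).
Only numpy, scipy, OpenCV 4.12 (cv2) and the standard library are available. Lean on these libraries where they do the work, as an engineer would, in place of code of your own. Each camera call takes 0.05 s, during which the arm holds its last target.

### The job

The rusty turn catch that holds the lid of the wooden keepsake case has seized. Rock it gently back and forth in small arcs, easing off as soon as it jams, until it breaks free, then turn it a quarter turn anticlockwise so that it is clear of the lid; forcing it would shear its post. Then lift the lid off and lay it flat, square and in the middle of the cork mat without dropping it, let go, and leave the other things on the table where they are.

Things in the scene. Friction and masses are not known exactly. Their poses are not given: they have to be found in the camera images.
- case: open wooden box, 170 x 170 mm, 60 mm high, walls 8 mm, fixed; origin: centre of its underside; z up. On its front (-x of its own frame) a ledge 80 mm wide, 50 mm high, reaching 140 mm from the box centre, carries the post of the catch, whose axis stands at x = -112 mm, y = 0 of the case.
- lid: loose wooden lid, 0.25 to 0.5 kg: plate 170 x 170 x 12 mm over a 146 x 146 x 6 mm plug that sits in the box with 4 mm play each side. Origin: centre of the plug's underside; plate from 6 to 18 mm above it. On the case its origin is 54 mm above the table, its axes along the case's. In the middle stands a bar handle, 12 mm thick (lid x), 44 mm long (lid y), top 54 mm above the origin.
- lid_handle (a point): middle of the lid's bar handle, 38 mm above the lid's origin (16 mm under the handle's top), axes as the lid's; pinch the handle along lid x
- catch_grip (a point): on the catch's turning axis, 102 mm above the table; axes turn with the catch. The rusty steel catch: an upright fin 10 mm thick, 44 mm long, centred on the axis, from 74 to 118 mm above the table (grip it along the point's y), and at its foot a tongue along the point's +x.
- catch_tip (a point): end of the catch's tongue, 50 mm from the turning axis; the tongue is 10 mm wide and lies 74 to 82 mm above the table. At the start it points over the lid (top of the plate at 72 mm), overlaps its edge by 23 mm and holds it down.
- catch (a joint): angle (rad) of the catch on its post, positive anticlockwise from above, 0: tongue square over the lid's edge; starts within 0.02 of 0, ends at -0.6 and 1.65. Clear of the lid above 1.25 (aim at 1.45). Friction 0.2 N m. Seized: first it jams hard 0.04 to 0.3 either side of 0; pressing lightly on the jam for 0.1 s lets the next swing the other way go further.
- post (a point): foot of the post, on the turning axis, 50 mm above the table. The catch's jams move out, side by side in turn, to at most 0.38 rad from 0; after 2 to 4 swings (the side that gives first is not known, so swing both ways) it breaks free on a clockwise swing (it then passes -0.42), and turns anticlockwise without a jam.
- stud (a joint): twist (rad) of the springy post under the catch, positive anticlockwise, 0 at rest: the torque on the catch divided by 5 N m/rad, so turning friction shows as 0.04. The post shears above 0.1 (0.5 N m) either way; a jam is plain at 0.06 (0.3 N m), and only some 0.04 rad of turning past a jam is safe, so feel for it. The fin turns by the sum of catch and stud.
- mat: fixed cork mat, 190 x 190 mm, 4 mm thick; origin: centre of its underside; z up
- spool: bystander: wooden spool, 44 mm across, 36 mm high
- beadjar: bystander: glass jar, 46 mm across, 50 mm high
- giftbox: bystander: cardboard box 90 x 70 x 35 mm
- cardbox: bystander: white box 100 x 80 x 40 mm
- driver: bystander: screwdriver lying on the table
- mug: bystander: white mug, 72 mm across, 85 mm high
- tin: bystander: round tin, 70 mm across, 45 mm high
Mind the look-alikes: they are no part of the job. There is more than one size of the lid; the one meant has the size given above.

How it is judged:
By the outcome, as a careful person would: the job done as asked, in the order asked, and still so for the second after the job is handed in, with the robot touching nothing.
It also fails if it takes over 72 s, if anything falls off the work surface, if the arm or the gripper's body presses on something with over 40 N, if the wrist force passes 120 N, or if a joint passes its speed limit or range.

## Working session

There is one attempt and no reset: what is moved stays moved. The work goes in short steps, Python scripts to look and compute and a tool call to move; the robot and the scene stay as the last step left them, time stands still between calls to the robot, and variables do not carry over. Pictures are saved under pics/ and viewed, and the job is handed in when it is done.

Besides the shell and the picture viewer there is one more tool, called as name([rows], argument=value, ...), one row to a line, values as JSON. step_arm: Moves the arm, as the interface text tells. Its arguments: {"type":"object","properties":{"increments":{"type":"array"}},"required":["increments"]}

```bash
mkdir -p pics; cat > h.py <<'E'
import numpy as np, cv2
from plant import readout, imaging, job
from scipy.spatial.transform import Rotation as R
def snap(n,f):
    d=imaging.get_image(n); cv2.imwrite(f'pics/{f}.png',cv2.cvtColor(d['frame'],cv2.COLOR_RGB2BGR)); np.save(f'pics/{f}.npy',d,allow_pickle=True); return d
def load(f): return np.load(f'pics/{f}.npy',allow_pickle=True).item()
def ray(d,u,v):
    T=np.array(d['cam_to_world']); c=np.array([(u-d['cx'])/d['fx'],(v-d['cy'])/d['fy'],1]); return T[:3,3],T[:3,:3]@c
def onz(d,u,v,z):
    o,r=ray(d,u,v); return o+r*(z-o[2])/r[2]
def proj(d,p):
    T=np.linalg.inv(np.array(d['cam_to_world'])); c=T[:3,:3]@np.array(p)+T[:3,3]; return np.array([d['fx']*c[0]/c[2]+d['cx'],d['fy']*c[1]/c[2]+d['cy']])
E
python3 - <<'E'
from h import *
print(readout.get_state())
for n in('side','top'):
    d=snap(n,n+'0'); print(n,d['fx'],np.round(d['cam_to_world'],3))
E
```

```text
{'time_s': 0.0, 'q': array([9.85357023e-01, 2.59210926e-01, 2.07686554e-02, 1.33367762e+00,
       6.17163699e-06, 1.41821751e+00]), 'qd': array([-0.00031806,  0.00013918,  0.00121728,  0.00124748,  0.00094845,
       -0.00019145]), 'joint_torque': array([ 4.80826959e-03, -5.55644631e+01,  3.44534397e+01,  1.36354461e-02,
       -5.26505551e-05,  3.64863936e-06]), 'eef_pos': array([0.2305512 , 0.49905243, 0.23065869]), 'tcp_rot': array([-6.74535939e-01, -3.06782763e+00,  1.93531107e-03]), 'force': array([ 0.09821751,  0.00890583, -0.32228218]), 'torque': array([-0.01453209, -0.00053013, -0.01317161]), 'gripper_width': 1.0018472803922462}
side 387.50176182145213 [[ 0.728 -0.518  0.45  -0.048]
 [-0.686 -0.538  0.49  -0.639]
 [-0.012 -0.665 -0.747  1.033]
 [ 0.     0.     0.     1.   ]]
top 364.8082151232114 [[ 0.01  -0.992  0.128  0.379]
 [-1.    -0.013 -0.023 -0.003]
 [ 0.025 -0.128 -0.991  1.128]
 [ 0.     0.     0.     1.   ]]
```

View pics/top0.png

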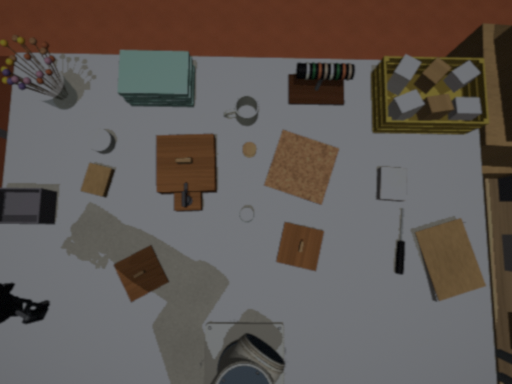

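View pics/side0.png

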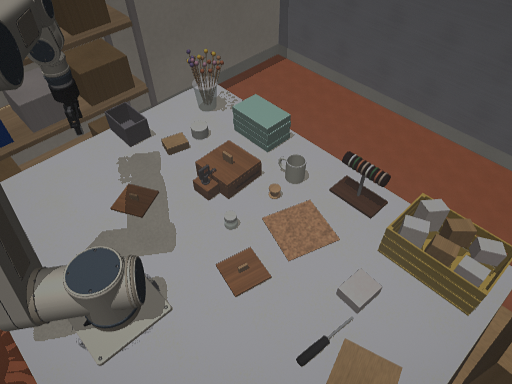

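```bash
python3 - <<'E'
from h import *
d=load('top0'); f=d['frame'][:,:,::-1]
a=cv2.resize(f[120:220,140:260],(720,600),interpolation=cv2.INTER_CUBIC); cv2.imwrite('pics/c1.png',a)
a=cv2.resize(f[120:210,250:350],(660,594),interpolation=cv2.INTER_CUBIC); cv2.imwrite('pics/c2.png',a)
s=load('side0')['frame'][:,:,::-1]
a=cv2.resize(s[130:220,180:300],(792,594),interpolation=cv2.INTER_CUBIC); cv2.imwrite('pics/c3.png',a)
E
```

```text
(no output)
```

View pics/c1.png

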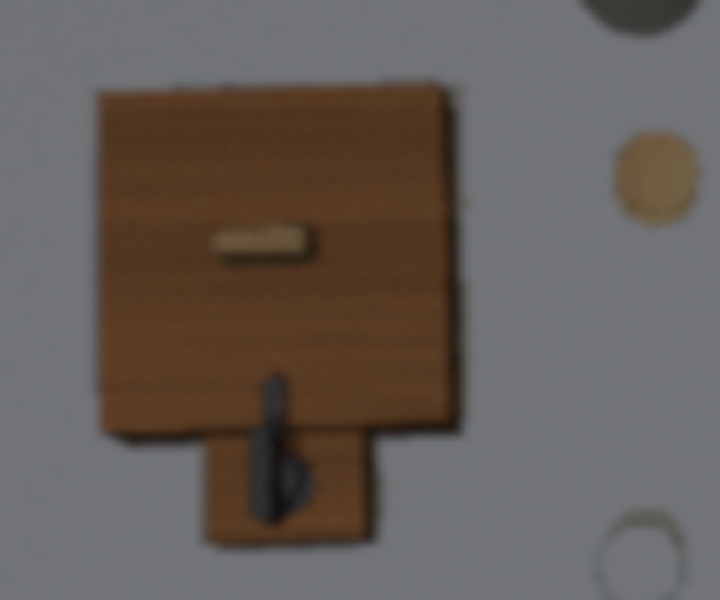

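View pics/c2.png

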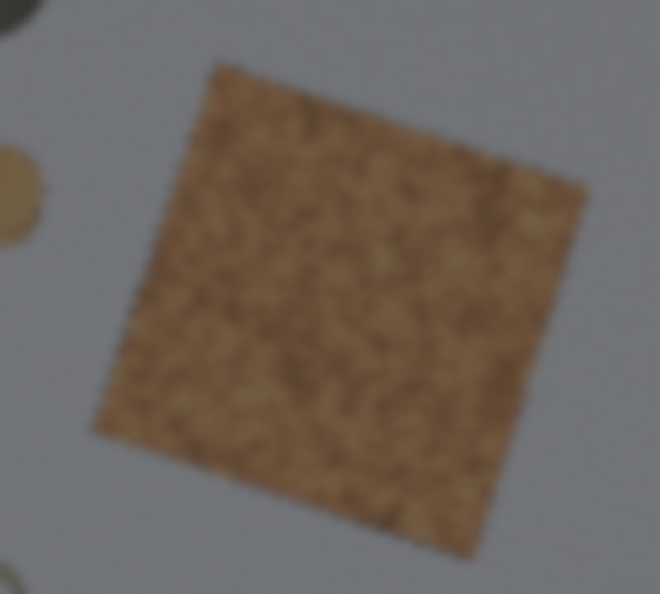

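View pics/c3.png

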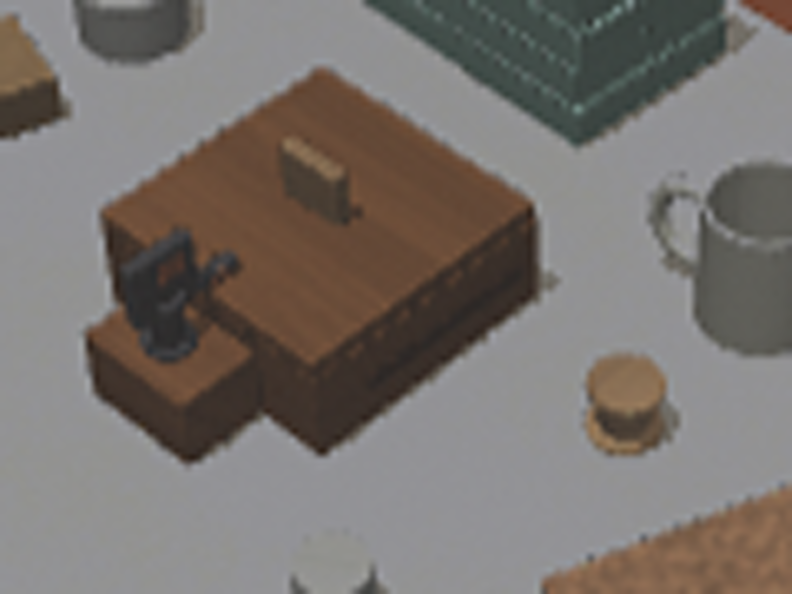

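```bash
python3 - <<'E'
from h import *
d=load('top0'); s=load('side0')
m=lambda u,v,k,ox,oy:((u+.5)/k-.5+ox,(v+.5)/k-.5+oy)
def sq(c):
    c=np.array(c); ce=c.mean(0); e=[np.linalg.norm(c[i]-c[(i+1)%4]) for i in range(4)]
    ang=[np.degrees(np.arctan2(*(c[(i+1)%4]-c[i])[1::-1])) for i in range(4)]
    print(np.round(c,4).tolist(),'ctr',ce.round(4),'edges',np.round(e,3),'ang',np.round(ang,2))
print('lid top'); sq([onz(d,*m(*p,6,140,120),.072)[:2] for p in[(100,93),(443,86),(448,424),(102,432)]])
print('lid side'); sq([onz(s,*m(*p,6.6,180,130),.072)[:2] for p in[(322,68),(535,205),(316,368),(101,212)]])
print('handle top',onz(d,*m(258,240,6,140,120),.108), onz(s,*m(316,164,6.6,180,130),.108))
print('fin top',onz(d,*m(264,472,6,140,120),.118),onz(s,*m(155,250,6.6,180,130),.118))
print('tip',onz(d,*m(276,376,6,140,120),.082))
# mat
for n,D,lo in(('top',d,(260,125,345,210)),('side',s,(255,195,345,262))):
    f=D['frame']; hsv=cv2.cvtColor(f,cv2.COLOR_RGB2HSV); k=((hsv[:,:,1]>70)*255).astype(np.uint8)
    z=np.zeros_like(k); x0,y0,x1,y1=lo; z[y0:y1,x0:x1]=k[y0:y1,x0:x1]
    cs=max(cv2.findContours(z,cv2.RETR_EXTERNAL,cv2.CHAIN_APPROX_NONE)[0],key=cv2.contourArea)[:,0,:]
    w=np.array([onz(D,*p,.004)[:2] for p in cs],dtype=np.float32)
    r=cv2.minAreaRect(w); print(n,'mat',r, 'bbox',cs.min(0),cs.max(0))
for n,D,lo in(('top',d,(150,128,220,196)),):
    f=D['frame']; hsv=cv2.cvtColor(f,cv2.COLOR_RGB2HSV); k=((hsv[:,:,1]>100)*255).astype(np.uint8)
    z=np.zeros_like(k); x0,y0,x1,y1=lo; z[y0:y1,x0:x1]=k[y0:y1,x0:x1]
    cs=max(cv2.findContours(z,cv2.RETR_EXTERNAL,cv2.CHAIN_APPROX_NONE)[0],key=cv2.contourArea)[:,0,:]
    w=np.array([onz(D,*p,.072)[:2] for p in cs],dtype=np.float32)
    print(cv2.minAreaRect(w))
E
```

```text
lid top
[[0.6614, 0.2677], [0.6677, 0.0995], [0.4996, 0.0929], [0.4936, 0.2592]] ctr [0.5806 0.1798] edges [0.168 0.168 0.166 0.168] ang [ -87.84 -177.76   92.06    2.88]
lid side
[[0.6602, 0.2691], [0.6684, 0.1001], [0.5016, 0.0904], [0.4935, 0.2615]] ctr [0.5809 0.1803] edges [0.169 0.167 0.171 0.167] ang [ -87.21 -176.64   92.72    2.63]
handle top [0.5817754  0.18119239 0.108     ] [0.57938686 0.17722379 0.108     ]
fin top [0.47103048 0.17277849 0.118     ] [0.47010381 0.17628246 0.118     ]
tip [0.52064738 0.17493572 0.082     ]
top mat ((0.5868664979934692, -0.17209795117378235), (0.1861887127161026, 0.1865060180425644), 71.98255920410156) bbox [265 130] [338 203]
side mat ((0.5853078365325928, -0.17153841257095337), (0.18815138936042786, 0.1893901228904724), 71.7082748413086) bbox [262 200] [339 260]
((0.5740660429000854, 0.1769055724143982), (0.18125629425048828, 0.16921661794185638), 2.5374467372894287)
```

Candidates for the lid (top view): the one on the case (186,163), under the catch, and loose look-alikes at (141,273) and (300,246), which are smaller. I choose the one on the case: its edges measure 168 mm against 170, and the crop shows the catch over it. For the mat: the cork square at (302,166) measures about 188 mm, and the plain board at (450,259) is a different shape, so it's the cork one.

```bash
cat >> h.py <<'E'
def go(pos,yaw_deg):
    """increments to TCP pos, tool down with tool y at yaw (mod 180)"""
    s=readout.get_state(); R0=R.from_rotvec(s['tcp_rot']); 
    best=None
    for k in(0,180):
        a=np.radians(yaw_deg+k); y=np.array([np.cos(a),np.sin(a),0]); z=np.array([0,0,-1.]); x=np.cross(y,z)
        r=(R0.inv()*R.from_matrix(np.c_[x,y,z])).as_rotvec()
        if best is None or np.linalg.norm(r)<np.linalg.norm(best): best=r
    print('pos',s['eef_pos'].round(4),'t',s['time_s']); print('shift',(R0.inv().apply(np.array(pos)-s['eef_pos'])/.3).round(4),'turn',(best/np.radians(45)).round(4))
def st():
    s=readout.get_state(); y=R.from_rotvec(s['tcp_rot']).as_matrix()[:,1]
    print('t',round(s['time_s'],2),'p',s['eef_pos'].round(4),'yawy',np.degrees(np.arctan2(y[1],y[0])).round(2),'F',s['force'].round(2),'T',s['torque'].round(3),'g',round(s['gripper_width'],3),'q',s['q'].round(3))
E
python3 - <<'E'
from h import *
go([.469,.1748,.17],92.6)
E
```

```text
pos [0.2305 0.4991 0.2307] t 0.1
shift [-1.175  -0.6477  0.203 ] turn [-1.400e-03 -6.000e-04 -6.088e-01]
```

step_arm([
  [[-0.9, -0.5, 0.15, 0, 0, -0.45, 85], [-0.9, -0.5, 0.15, 0, 0, -0.45, 85], [-0.9, -0.5, 0.15, 0, 0, -0.45, 85], [-0.9, -0.5, 0.15, 0, 0, -0.45, 85], [-0.9, -0.5, 0.15, 0, 0, -0.45, 85], [-0.9, -0.5, 0.15, 0, 0, -0.45, 85]],
])

```text
time_s: 0.85
eef_pos: [0.4141, 0.2467, 0.185]
tcp_rot: [-0.132, -3.137, 0.003]
force: [-0.6, 0.2, -0.5]
gripper_width: 0.997
```

```bash
python3 - <<'E'
from h import *
st();go([.469,.1748,.17],92.6)
E
```

```text
t 0.85 p [0.4141 0.2467 0.185 ] yawy 85.19 F [-0.55  0.17 -0.48] T [-0.036 -0.034 -0.015] g 0.997 q [ 3.640e-01  1.640e-01 -2.220e-01  1.187e+00 -1.000e-03  4.480e-01]
pos [0.4141 0.2467 0.185 ] t 0.85
shift [-0.2025 -0.2233  0.05  ] turn [-0.0025 -0.0024 -0.1647]
```

step_arm([
  [[-0.2025, -0.2233, 0.05, -0.0025, -0.0024, -0.165, 85], [-0.2025, -0.2233, 0.05, -0.0025, -0.0024, -0.165, 85], [-0.2025, -0.2233, 0.05, -0.0025, -0.0024, -0.165, 85], [-0.2025, -0.2233, 0.05, -0.0025, -0.0024, -0.165, 85]],
])

```text
time_s: 1.35
eef_pos: [0.4685, 0.1755, 0.17]
tcp_rot: [0.072, -3.14, -0.0]
force: [-0.5, -0.7, 0.9]
gripper_width: 0.995
```

```bash
python3 - <<'E'
from h import *
st();go([.469,.1748,.083],92.6)
E
```

```text
t 1.35 p [0.4685 0.1755 0.17  ] yawy 92.62 F [-0.52 -0.68  0.94] T [-0.054  0.023  0.016] g 0.995 q [ 0.19   0.202 -0.214  1.156  0.     0.145]
pos [0.4685 0.1755 0.17  ] t 1.35
shift [-0.0018 -0.0024  0.29  ] turn [ 0.0003 -0.0007  0.0005]
```

step_arm([
  [[-0.0018, -0.0024, 0.15, 0, 0, 0, 50], [-0.0018, -0.0024, 0.29, 0, 0, 0, 35], [-0.0018, -0.0024, 0.29, 0, 0, 0, 30]],
])

```text
time_s: 1.72
eef_pos: [0.4666, 0.1756, 0.0813]
tcp_rot: [0.074, -3.135, 0.001]
force: [-0.4, -0.1, 0.5]
gripper_width: 0.376
```

```bash
python3 - <<'E'
from h import *
d=snap('side','s1');t=snap('top','t1');st()
a=cv2.resize(d['frame'][110:220,160:280,::-1],(650,596),interpolation=cv2.INTER_CUBIC); cv2.imwrite('pics/c4.png',a)
E
```

```text
t 1.82 p [0.469  0.1757 0.0842] yawy 92.7 F [ 0.56 -0.2   0.98] T [-0.021 -0.042  0.03 ] g 0.355 q [ 0.19   0.267 -0.362  0.941  0.     0.143]
```

View pics/c4.png

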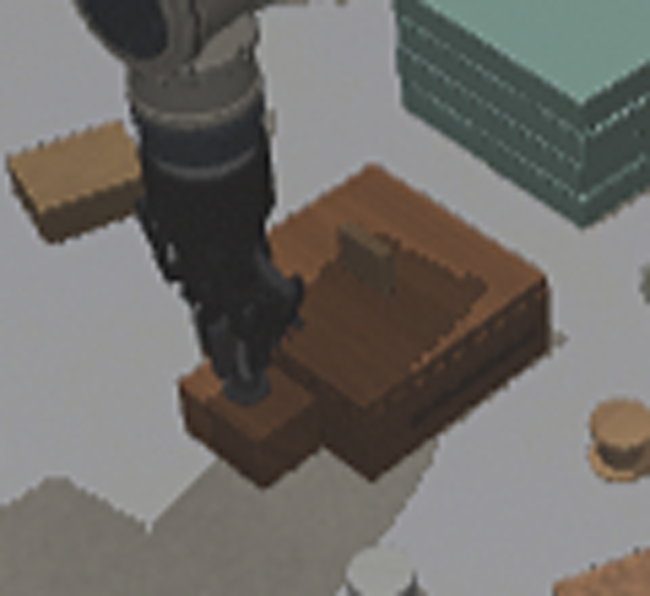

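The fingers stand on either side of the fin, above the post's foot at crop (245,385). I'll close now and watch the force.

step_arm([
  [[0, 0, 0, 0, 0, 0, 16], [0, 0, 0, 0, 0, 0, 11]],
])

```text
time_s: 2.08
eef_pos: [0.4701, 0.1752, 0.086]
tcp_rot: [-0.074, 3.137, -0.002]
force: [0.3, -5.4, 3.0]
gripper_width: 0.131
```

```bash
python3 -c "
from h import *
st()"
```

```text
t 2.08 p [0.4701 0.1752 0.086 ] yawy 92.69 F [ 0.25 -5.42  3.  ] T [-0.944 -0.094  0.007] g 0.131 q [ 0.19   0.265 -0.36   0.943 -0.002  0.144]
```

step_arm([
  [[0, -0.003, 0.005, 0, 0, 0, 0], [0, -0.003, 0.005, 0, 0, 0, 0]],
])

```text
time_s: 2.33
eef_pos: [0.4702, 0.1745, 0.0861]
tcp_rot: [-0.073, 3.136, -0.001]
force: [-3.3, -0.1, 5.8]
gripper_width: 0.107
```

```bash
python3 -c "
from h import *
st()"
```

```text
t 2.33 p [0.4702 0.1745 0.0861] yawy 92.68 F [-3.26 -0.13  5.83] T [-0.031  0.87  -0.126] g 0.107 q [ 0.189  0.264 -0.361  0.941 -0.001  0.142]
```

step_arm([
  [[0, 0, 0, 0, 0, -0.02, 0]],
])

```text
time_s: 2.45
eef_pos: [0.47, 0.1745, 0.0865]
tcp_rot: [-0.099, 3.135, -0.001]
force: [1.4, 0.3, -17.2]
gripper_width: 0.106
```

```bash
python3 -c "
from h import *
st()"
```

```text
t 2.45 p [0.47   0.1745 0.0865] yawy 93.61 F [  1.43   0.32 -17.18] T [ 0.001 -0.449 -0.126] g 0.106 q [ 0.189  0.263 -0.361  0.942 -0.001  0.126]
```

step_arm([
  [[0, 0, 0, 0, 0, -0.02, 0]],
])

```text
time_s: 2.58
eef_pos: [0.47, 0.1745, 0.0864]
tcp_rot: [-0.125, 3.134, -0.001]
force: [2.3, 0.1, -12.5]
gripper_width: 0.109
```

```bash
python3 -c "
from h import *
st()"
```

```text
t 2.58 p [0.47   0.1745 0.0864] yawy 94.56 F [  2.32   0.15 -12.53] T [ 0.059 -0.407 -0.238] g 0.109 q [ 0.189  0.263 -0.361  0.942 -0.001  0.109]
```

step_arm([
  [[0, 0, 0, 0, 0, -0.02, 0]],
])

```text
time_s: 2.7
eef_pos: [0.4701, 0.1745, 0.0864]
tcp_rot: [-0.151, 3.133, -0.001]
force: [1.1, 0.2, -8.0]
gripper_width: 0.107
```

```bash
python3 -c "
from h import *
st()"
```

```text
t 2.7 p [0.4701 0.1745 0.0864] yawy 95.51 F [ 1.07  0.18 -8.  ] T [ 0.006 -0.196 -0.167] g 0.107 q [ 0.189  0.264 -0.361  0.942 -0.001  0.093]
```

step_arm([
  [[0, 0, 0, 0, 0, -0.025, 0]],
])

```text
time_s: 2.82
eef_pos: [0.4701, 0.1744, 0.0863]
tcp_rot: [-0.184, 3.132, -0.001]
force: [0.9, -0.2, -8.0]
gripper_width: 0.106
```

```bash
python3 -c "
from h import *
st()"
```

```text
t 2.83 p [0.4701 0.1744 0.0863] yawy 96.71 F [ 0.94 -0.23 -7.99] T [-0.043 -0.112 -0.193] g 0.106 q [ 0.189  0.264 -0.361  0.942 -0.001  0.072]
```

step_arm([
  [[0, 0, 0, 0, 0, -0.025, 0]],
])

```text
time_s: 2.95
eef_pos: [0.4701, 0.1744, 0.0863]
tcp_rot: [-0.216, 3.13, -0.002]
force: [1.0, -0.6, -8.2]
gripper_width: 0.105
```

```bash
python3 -c "
from h import *
st()"
```

```text
t 2.95 p [0.4701 0.1744 0.0863] yawy 97.91 F [ 1.02 -0.61 -8.22] T [ 0.02  -0.157 -0.206] g 0.105 q [ 0.189  0.264 -0.361  0.942 -0.002  0.051]
```

step_arm([
  [[0, 0, 0, 0, 0, -0.025, 0]],
])

```text
time_s: 3.08
eef_pos: [0.4701, 0.1744, 0.0863]
tcp_rot: [-0.249, 3.127, -0.002]
force: [1.4, -0.4, -8.2]
gripper_width: 0.106
```

```bash
python3 -c "
from h import *
st()"
```

```text
t 3.08 p [0.4701 0.1744 0.0863] yawy 99.12 F [ 1.4  -0.44 -8.24] T [ 0.012 -0.103 -0.193] g 0.106 q [ 0.189  0.264 -0.361  0.942 -0.002  0.03 ]
```

step_arm([
  [[0, 0, 0, 0, 0, -0.025, 0]],
])

```text
time_s: 3.2
eef_pos: [0.4701, 0.1744, 0.0863]
tcp_rot: [-0.282, 3.125, -0.002]
force: [1.5, -0.2, -8.1]
gripper_width: 0.112
```

```bash
python3 -c "
from h import *
st()"
```

```text
t 3.2 p [0.4701 0.1744 0.0863] yawy 100.33 F [ 1.5  -0.18 -8.15] T [-0.068 -0.153 -0.196] g 0.112 q [ 0.189  0.264 -0.361  0.942 -0.002  0.008]
```

step_arm([
  [[0, 0, 0, 0, 0, -0.025, 0]],
])

```text
time_s: 3.32
eef_pos: [0.4701, 0.1743, 0.0863]
tcp_rot: [-0.315, 3.122, -0.002]
force: [1.1, -0.2, -8.0]
gripper_width: 0.109
```

```bash
python3 -c "
from h import *
st()"
```

```text
t 3.33 p [0.4701 0.1743 0.0863] yawy 101.53 F [ 1.07 -0.25 -8.04] T [-0.008 -0.202 -0.179] g 0.109 q [ 0.189  0.264 -0.361  0.942 -0.002 -0.013]
```

step_arm([
  [[0, 0, 0, 0, 0, -0.025, 0]],
])

```text
time_s: 3.45
eef_pos: [0.4701, 0.1743, 0.0863]
tcp_rot: [-0.348, 3.118, -0.002]
force: [-0.1, -0.8, -8.8]
gripper_width: 0.109
```

```bash
python3 -c "
from h import *
st()"
```

```text
t 3.45 p [0.4701 0.1743 0.0863] yawy 102.73 F [-0.06 -0.8  -8.78] T [-0.108 -0.152 -0.263] g 0.109 q [ 0.189  0.264 -0.361  0.942 -0.002 -0.034]
```

step_arm([
  [[0, 0, 0, 0, 0, -0.012, 0]],
])

```text
time_s: 3.58
eef_pos: [0.47, 0.1743, 0.0863]
tcp_rot: [-0.364, 3.116, -0.002]
force: [0.9, -0.3, -7.7]
gripper_width: 0.106
```

```bash
python3 -c "
from h import *
st()"
```

```text
t 3.58 p [0.47   0.1743 0.0863] yawy 103.32 F [ 0.92 -0.33 -7.65] T [-0.083 -0.139 -0.34 ] g 0.106 q [ 0.189  0.264 -0.361  0.942 -0.002 -0.044]
```

step_arm([
  [[0, 0, 0, 0, 0, 0, 0], [0, 0, 0, 0, 0, 0.05, 0], [0, 0, 0, 0, 0, 0.12, 0], [0, 0, 0, 0, 0, 0.18, 0], [0, 0, 0, 0, 0, 0.22, 0], [0, 0, 0, 0, 0, 0.24, 0]],
])

```text
time_s: 4.32
eef_pos: [0.4701, 0.1745, 0.0863]
tcp_rot: [-0.069, 3.137, -0.001]
force: [1.1, 1.7, -8.3]
gripper_width: 0.106
```

```bash
python3 -c "
from h import *
st()"
```

```text
t 4.33 p [0.4701 0.1745 0.0863] yawy 92.5 F [ 1.08  1.68 -8.33] T [ 0.35  -0.135  0.252] g 0.106 q [ 0.189  0.264 -0.361  0.942 -0.001  0.145]
```

step_arm([
  [[0, 0, 0, 0, 0, 0.015, 0]],
])

```text
time_s: 4.45
eef_pos: [0.4701, 0.1745, 0.0863]
tcp_rot: [-0.05, 3.137, -0.001]
force: [1.6, -1.0, -7.9]
gripper_width: 0.108
```

```bash
python3 -c "
from h import *
st()"
```

```text
t 4.45 p [0.4701 0.1745 0.0863] yawy 91.82 F [ 1.55 -0.99 -7.9 ] T [ 0.153 -0.181  0.202] g 0.108 q [ 0.189  0.264 -0.361  0.942 -0.001  0.157]
```

step_arm([
  [[0, 0, 0, 0, 0, 0.025, 0]],
])

```text
time_s: 4.58
eef_pos: [0.4701, 0.1745, 0.0863]
tcp_rot: [-0.018, 3.137, -0.001]
force: [0.1, 0.6, -8.5]
gripper_width: 0.103
```

```bash
python3 -c "
from h import *
st()"
```

```text
t 4.58 p [0.4701 0.1745 0.0863] yawy 90.65 F [ 0.14  0.61 -8.55] T [ 0.225 -0.181  0.171] g 0.103 q [ 0.189  0.264 -0.361  0.942 -0.001  0.178]
```

step_arm([
  [[0, 0, 0, 0, 0, 0.025, 0]],
])

```text
time_s: 4.7
eef_pos: [0.4701, 0.1746, 0.0863]
tcp_rot: [0.015, 3.137, -0.001]
force: [0.5, 0.9, -9.0]
gripper_width: 0.108
```

```bash
python3 -c "
from h import *
st()"
```

```text
t 4.7 p [0.4701 0.1746 0.0863] yawy 89.45 F [ 0.52  0.87 -9.05] T [ 0.298 -0.211  0.245] g 0.108 q [ 0.189  0.264 -0.361  0.942 -0.001  0.198]
```

step_arm([
  [[0, 0, 0, 0, 0, 0.015, 0]],
])

```text
time_s: 4.82
eef_pos: [0.4701, 0.1746, 0.0864]
tcp_rot: [0.035, 3.137, -0.001]
force: [0.4, 0.5, -8.6]
gripper_width: 0.106
```

```bash
python3 -c "
from h import *
st()"
```

```text
t 4.83 p [0.4701 0.1746 0.0864] yawy 88.73 F [ 0.38  0.53 -8.57] T [ 0.219 -0.197  0.214] g 0.106 q [ 0.189  0.264 -0.361  0.942 -0.001  0.211]
```

step_arm([
  [[0, 0, 0, 0, 0, 0.025, 0]],
])

```text
time_s: 4.95
eef_pos: [0.4701, 0.1746, 0.0863]
tcp_rot: [0.068, 3.136, -0.0]
force: [0.7, 1.5, -8.3]
gripper_width: 0.111
```

```bash
python3 -c "
from h import *
st()"
```

```text
t 4.95 p [0.4701 0.1746 0.0863] yawy 87.53 F [ 0.69  1.54 -8.26] T [ 0.29  -0.188  0.229] g 0.111 q [ 0.189  0.264 -0.361  0.942 -0.001  0.232]
```

step_arm([
  [[0, 0, 0, 0, 0, 0.02, 0]],
])

```text
time_s: 5.08
eef_pos: [0.4701, 0.1746, 0.0863]
tcp_rot: [0.094, 3.136, -0.0]
force: [1.3, 1.0, -8.4]
gripper_width: 0.109
```

```bash
python3 -c "
from h import *
st()"
```

```text
t 5.08 p [0.4701 0.1746 0.0863] yawy 86.57 F [ 1.3   0.97 -8.36] T [ 0.237 -0.129  0.233] g 0.109 q [ 0.189  0.264 -0.361  0.942 -0.001  0.249]
```

step_arm([
  [[0, 0, 0, 0, 0, 0.02, 0]],
])

```text
time_s: 5.2
eef_pos: [0.4701, 0.1747, 0.0863]
tcp_rot: [0.12, 3.135, -0.0]
force: [1.0, 0.4, -8.5]
gripper_width: 0.109
```

```bash
python3 -c "
from h import *
st()"
```

```text
t 5.2 p [0.4701 0.1747 0.0863] yawy 85.6 F [ 0.97  0.36 -8.52] T [ 0.255 -0.186  0.18 ] g 0.109 q [ 0.189  0.264 -0.361  0.942 -0.001  0.266]
```

step_arm([
  [[0, 0, 0, 0, 0, 0.025, 0]],
])

```text
time_s: 5.32
eef_pos: [0.4701, 0.1747, 0.0863]
tcp_rot: [0.153, 3.133, 0.0]
force: [0.3, 0.2, -8.9]
gripper_width: 0.108
```

```bash
python3 -c "
from h import *
st()"
```

```text
t 5.33 p [0.4701 0.1747 0.0863] yawy 84.4 F [ 0.29  0.16 -8.9 ] T [ 0.307 -0.21   0.187] g 0.108 q [ 0.189  0.264 -0.361  0.942 -0.001  0.287]
```

step_arm([
  [[0, 0, 0, 0, 0, 0.025, 0]],
])

```text
time_s: 5.45
eef_pos: [0.4701, 0.1747, 0.0863]
tcp_rot: [0.186, 3.132, 0.0]
force: [0.9, 1.7, -8.5]
gripper_width: 0.107
```

```bash
python3 -c "
from h import *
st()"
```

```text
t 5.45 p [0.4701 0.1747 0.0863] yawy 83.2 F [ 0.85  1.68 -8.45] T [ 0.254 -0.157  0.222] g 0.107 q [ 0.189  0.264 -0.361  0.942 -0.001  0.308]
```

step_arm([
  [[0, 0, 0, 0, 0, 0.022, 0]],
])

```text
time_s: 5.58
eef_pos: [0.4701, 0.1747, 0.0864]
tcp_rot: [0.215, 3.13, 0.0]
force: [1.2, 1.2, -8.2]
gripper_width: 0.107
```

```bash
python3 -c "
from h import *
st()"
```

```text
t 5.58 p [0.4701 0.1747 0.0864] yawy 82.14 F [ 1.16  1.22 -8.19] T [ 0.316 -0.274  0.227] g 0.107 q [ 0.189  0.264 -0.361  0.942 -0.001  0.326]
```

step_arm([
  [[0, 0, 0, 0, 0, 0.022, 0]],
])

```text
time_s: 5.7
eef_pos: [0.4701, 0.1748, 0.0864]
tcp_rot: [0.244, 3.128, 0.001]
force: [-0.1, 1.7, -9.1]
gripper_width: 0.105
```

```bash
python3 -c "
from h import *
st()"
```

```text
t 5.7 p [0.4701 0.1748 0.0864] yawy 81.08 F [-0.09  1.66 -9.15] T [ 0.352 -0.198  0.331] g 0.105 q [ 0.189  0.264 -0.361  0.942 -0.001  0.345]
```

step_arm([
  [[0, 0, 0, 0, 0, 0.002, 0], [0, 0, 0, 0, 0, -0.05, 0], [0, 0, 0, 0, 0, -0.12, 0], [0, 0, 0, 0, 0, -0.19, 0], [0, 0, 0, 0, 0, -0.26, 0], [0, 0, 0, 0, 0, -0.33, 0], [0, 0, 0, 0, 0, -0.39, 0], [0, 0, 0, 0, 0, -0.43, 0], [0, 0, 0, 0, 0, -0.45, 0]],
])

```text
time_s: 6.82
eef_pos: [0.4701, 0.1744, 0.0863]
tcp_rot: [-0.31, 3.122, -0.002]
force: [1.2, -2.0, -8.0]
gripper_width: 0.102
```

```bash
python3 -c "
from h import *
st()"
```

```text
t 6.83 p [0.4701 0.1744 0.0863] yawy 101.33 F [ 1.24 -1.99 -7.99] T [-0.476 -0.14  -0.166] g 0.102 q [ 0.189  0.264 -0.361  0.942 -0.002 -0.009]
```

step_arm([
  [[0, 0, 0, 0, 0, -0.025, 0]],
])

```text
time_s: 6.95
eef_pos: [0.4701, 0.1743, 0.0864]
tcp_rot: [-0.341, 3.119, -0.002]
force: [0.5, -0.9, -8.4]
gripper_width: 0.107
```

```bash
python3 -c "
from h import *
st()"
```

```text
t 6.95 p [0.4701 0.1743 0.0864] yawy 102.49 F [ 0.52 -0.9  -8.36] T [-0.073 -0.147 -0.186] g 0.107 q [ 0.189  0.264 -0.361  0.942 -0.002 -0.029]
```

step_arm([
  [[0, 0, 0, 0, 0, -0.022, 0]],
])

```text
time_s: 7.08
eef_pos: [0.4701, 0.1743, 0.0863]
tcp_rot: [-0.37, 3.116, -0.002]
force: [-0.6, 0.0, -8.4]
gripper_width: 0.108
```

```bash
python3 -c "
from h import *
st()"
```

```text
t 7.08 p [0.4701 0.1743 0.0863] yawy 103.53 F [-0.55  0.02 -8.42] T [-0.091 -0.126 -0.267] g 0.108 q [ 0.189  0.264 -0.361  0.942 -0.002 -0.048]
```

step_arm([
  [[0, 0, 0, 0, 0, -0.012, 0]],
])

```text
time_s: 7.2
eef_pos: [0.4701, 0.1743, 0.0863]
tcp_rot: [-0.385, 3.114, -0.002]
force: [0.8, -0.3, -8.7]
gripper_width: 0.11
```

```bash
python3 -c "
from h import *
st()"
```

```text
t 7.2 p [0.4701 0.1743 0.0863] yawy 104.11 F [ 0.79 -0.29 -8.73] T [-0.218 -0.144 -0.263] g 0.11 q [ 0.189  0.264 -0.361  0.942 -0.002 -0.058]
```

step_arm([
  [[0, 0, 0, 0, 0, -0.012, 0]],
])

```text
time_s: 7.32
eef_pos: [0.4701, 0.1743, 0.0863]
tcp_rot: [-0.401, 3.112, -0.002]
force: [1.0, -1.4, -8.8]
gripper_width: 0.106
```

```bash
python3 -c "
from h import *
st()"
```

```text
t 7.33 p [0.4701 0.1743 0.0863] yawy 104.68 F [ 0.96 -1.43 -8.79] T [-0.236 -0.084 -0.194] g 0.106 q [ 0.189  0.264 -0.361  0.942 -0.002 -0.068]
```

Past the old jam and turning at friction level. I'll go on.

step_arm([
  [[0, 0, 0, 0, 0, -0.022, 0]],
])

```text
time_s: 7.45
eef_pos: [0.4701, 0.1743, 0.0863]
tcp_rot: [-0.429, 3.108, -0.002]
force: [0.7, -1.5, -8.5]
gripper_width: 0.11
```

```bash
python3 -c "
from h import *
st()"
```

```text
t 7.45 p [0.4701 0.1743 0.0863] yawy 105.73 F [ 0.75 -1.55 -8.46] T [-0.26  -0.068 -0.223] g 0.11 q [ 0.189  0.264 -0.361  0.942 -0.002 -0.086]
```

step_arm([
  [[0, 0, 0, 0, 0, -0.022, 0]],
])

```text
time_s: 7.58
eef_pos: [0.4701, 0.1743, 0.0863]
tcp_rot: [-0.458, 3.104, -0.003]
force: [0.4, -1.7, -8.2]
gripper_width: 0.108
```

```bash
python3 -c "
from h import *
st()"
```

```text
t 7.58 p [0.4701 0.1743 0.0863] yawy 106.78 F [ 0.39 -1.73 -8.19] T [-0.284 -0.126 -0.27 ] g 0.108 q [ 0.189  0.264 -0.361  0.942 -0.002 -0.104]
```

step_arm([
  [[0, 0, 0, 0, 0, -0.012, 0]],
])

```text
time_s: 7.7
eef_pos: [0.4701, 0.1742, 0.0863]
tcp_rot: [-0.474, 3.101, -0.003]
force: [0.6, -1.5, -7.8]
gripper_width: 0.109
```

```bash
python3 -c "
from h import *
st()"
```

```text
t 7.7 p [0.4701 0.1742 0.0863] yawy 107.37 F [ 0.57 -1.51 -7.81] T [-0.249 -0.119 -0.198] g 0.109 q [ 0.189  0.264 -0.361  0.942 -0.002 -0.115]
```

step_arm([
  [[0, 0, 0, 0, 0, -0.022, 0]],
])

```text
time_s: 7.82
eef_pos: [0.4701, 0.1742, 0.0863]
tcp_rot: [-0.502, 3.097, -0.003]
force: [0.5, -2.0, -8.9]
gripper_width: 0.108
```

```bash
python3 -c "
from h import *
st()"
```

```text
t 7.83 p [0.4701 0.1742 0.0863] yawy 108.42 F [ 0.46 -1.99 -8.92] T [-0.274 -0.145 -0.233] g 0.108 q [ 0.189  0.264 -0.361  0.942 -0.002 -0.133]
```

step_arm([
  [[0, 0, 0, 0, 0, -0.022, 0]],
])

```text
time_s: 7.95
eef_pos: [0.4701, 0.1742, 0.0864]
tcp_rot: [-0.531, 3.092, -0.003]
force: [1.1, -2.0, -7.9]
gripper_width: 0.106
```

```bash
python3 -c "
from h import *
st()"
```

```text
t 7.95 p [0.4701 0.1742 0.0864] yawy 109.48 F [ 1.14 -1.97 -7.89] T [-0.266 -0.154 -0.235] g 0.106 q [ 0.189  0.264 -0.361  0.942 -0.002 -0.152]
```

step_arm([
  [[0, 0, 0, 0, 0, -0.02, 0]],
])

```text
time_s: 8.07
eef_pos: [0.4701, 0.1742, 0.0863]
tcp_rot: [-0.557, 3.088, -0.003]
force: [0.3, -1.3, -8.9]
gripper_width: 0.107
```

```bash
python3 -c "
from h import *
st()"
```

```text
t 8.07 p [0.4701 0.1742 0.0863] yawy 110.44 F [ 0.25 -1.3  -8.93] T [-0.324 -0.106 -0.369] g 0.107 q [ 0.188  0.264 -0.361  0.942 -0.002 -0.168]
```

step_arm([
  [[0, 0, 0, 0, 0, 0, 0], [0, 0, 0, 0, 0, 0.05, 0], [0, 0, 0, 0, 0, 0.13, 0], [0, 0, 0, 0, 0, 0.21, 0], [0, 0, 0, 0, 0, 0.29, 0], [0, 0, 0, 0, 0, 0.37, 0], [0, 0, 0, 0, 0, 0.45, 0], [0, 0, 0, 0, 0, 0.53, 0], [0, 0, 0, 0, 0, 0.58, 0], [0, 0, 0, 0, 0, 0.61, 0]],
])

```text
time_s: 9.32
eef_pos: [0.4701, 0.1747, 0.0864]
tcp_rot: [0.192, 3.131, 0.0]
force: [0.5, 2.5, -8.9]
gripper_width: 0.108
```

```bash
python3 -c "
from h import *
st()"
```

```text
t 9.32 p [0.4701 0.1747 0.0864] yawy 82.99 F [ 0.49  2.5  -8.91] T [ 0.582 -0.175  0.199] g 0.108 q [ 0.189  0.264 -0.361  0.942 -0.001  0.311]
```

step_arm([
  [[0, 0, 0, 0, 0, 0.022, 0]],
])

```text
time_s: 9.45
eef_pos: [0.4701, 0.1748, 0.0864]
tcp_rot: [0.219, 3.129, 0.0]
force: [0.5, -0.5, -7.1]
gripper_width: 0.103
```

```bash
python3 -c "
from h import *
st()"
```

```text
t 9.45 p [0.4701 0.1748 0.0864] yawy 81.98 F [ 0.46 -0.49 -7.1 ] T [-0.038 -0.165  0.196] g 0.103 q [ 0.189  0.264 -0.361  0.942 -0.001  0.329]
```

step_arm([
  [[0, 0, 0, 0, 0, 0.022, 0]],
])

```text
time_s: 9.57
eef_pos: [0.4701, 0.1748, 0.0864]
tcp_rot: [0.247, 3.127, 0.0]
force: [1.5, 0.1, -8.1]
gripper_width: 0.105
```

```bash
python3 -c "
from h import *
st()"
```

```text
t 9.57 p [0.4701 0.1748 0.0864] yawy 80.96 F [ 1.46  0.14 -8.09] T [ 0.041 -0.166  0.21 ] g 0.105 q [ 0.189  0.264 -0.361  0.942 -0.001  0.347]
```

step_arm([
  [[0, 0, 0, 0, 0, 0.022, 0]],
])

```text
time_s: 9.7
eef_pos: [0.4701, 0.1748, 0.0863]
tcp_rot: [0.276, 3.125, 0.0]
force: [1.3, 0.4, -9.1]
gripper_width: 0.106
```

```bash
python3 -c "
from h import *
st()"
```

```text
t 9.7 p [0.4701 0.1748 0.0863] yawy 79.92 F [ 1.32  0.36 -9.06] T [ 0.179 -0.161  0.154] g 0.106 q [ 0.189  0.264 -0.361  0.942 -0.001  0.365]
```

step_arm([
  [[0, 0, 0, 0, 0, 0.025, 0]],
])

```text
time_s: 9.82
eef_pos: [0.4701, 0.1748, 0.0863]
tcp_rot: [0.308, 3.122, 0.001]
force: [0.6, 1.2, -8.1]
gripper_width: 0.108
```

```bash
python3 -c "
from h import *
st()"
```

```text
t 9.82 p [0.4701 0.1748 0.0863] yawy 78.72 F [ 0.58  1.15 -8.06] T [ 0.203 -0.111  0.21 ] g 0.108 q [ 0.189  0.264 -0.361  0.942 -0.001  0.386]
```

step_arm([
  [[0, 0, 0, 0, 0, 0.022, 0]],
])

```text
time_s: 9.95
eef_pos: [0.4701, 0.1749, 0.0863]
tcp_rot: [0.337, 3.119, 0.001]
force: [1.8, 1.1, -8.7]
gripper_width: 0.111
```

```bash
python3 -c "
from h import *
st()"
```

```text
t 9.95 p [0.4701 0.1749 0.0863] yawy 77.66 F [ 1.8   1.13 -8.67] T [ 0.161 -0.177  0.193] g 0.111 q [ 0.189  0.264 -0.361  0.942 -0.001  0.404]
```

step_arm([
  [[0, 0, 0, 0, 0, 0.022, 0]],
])

```text
time_s: 10.07
eef_pos: [0.4701, 0.1749, 0.0863]
tcp_rot: [0.366, 3.116, 0.001]
force: [-0.0, 1.2, -8.6]
gripper_width: 0.106
```

```bash
python3 -c "
from h import *
st()"
```

```text
t 10.07 p [0.4701 0.1749 0.0863] yawy 76.6 F [-0.02  1.18 -8.6 ] T [ 0.214 -0.194  0.171] g 0.106 q [ 0.189  0.264 -0.361  0.942 -0.001  0.423]
```

step_arm([
  [[0, 0, 0, 0, 0, 0.025, 0]],
])

```text
time_s: 10.2
eef_pos: [0.4701, 0.1749, 0.0863]
tcp_rot: [0.399, 3.112, 0.001]
force: [2.2, 1.7, -8.3]
gripper_width: 0.112
```

```bash
python3 -c "
from h import *
st()"
```

```text
t 10.2 p [0.4701 0.1749 0.0863] yawy 75.4 F [ 2.18  1.7  -8.29] T [ 0.212 -0.218  0.22 ] g 0.112 q [ 0.189  0.264 -0.361  0.942 -0.001  0.444]
```

step_arm([
  [[0, 0, 0, 0, 0, 0.022, 0]],
])

```text
time_s: 10.32
eef_pos: [0.4701, 0.1749, 0.0864]
tcp_rot: [0.427, 3.108, 0.001]
force: [1.3, 1.3, -8.8]
gripper_width: 0.11
```

```bash
python3 -c "
from h import *
st()"
```

```text
t 10.32 p [0.4701 0.1749 0.0864] yawy 74.34 F [ 1.27  1.31 -8.81] T [ 0.259 -0.172  0.249] g 0.11 q [ 0.189  0.264 -0.361  0.942 -0.001  0.462]
```

step_arm([
  [[0, 0, 0, 0, 0, 0.015, 0]],
])

```text
time_s: 10.45
eef_pos: [0.4702, 0.1749, 0.0863]
tcp_rot: [0.447, 3.105, 0.001]
force: [1.3, 1.5, -9.2]
gripper_width: 0.108
```

```bash
python3 -c "
from h import *
st()"
```

```text
t 10.45 p [0.4702 0.1749 0.0863] yawy 73.61 F [ 1.3   1.45 -9.16] T [ 0.245 -0.168  0.225] g 0.108 q [ 0.189  0.264 -0.361  0.942 -0.001  0.475]
```

step_arm([
  [[0, 0, 0, 0, 0, 0.02, 0]],
])

```text
time_s: 10.58
eef_pos: [0.4701, 0.175, 0.0864]
tcp_rot: [0.473, 3.101, 0.002]
force: [1.8, 2.0, -9.3]
gripper_width: 0.107
```

```bash
python3 -c "
from h import *
st()"
```

```text
t 10.57 p [0.4701 0.175  0.0864] yawy 72.65 F [ 1.78  2.04 -9.34] T [ 0.203 -0.184  0.189] g 0.107 q [ 0.189  0.264 -0.361  0.942 -0.001  0.492]
```

step_arm([
  [[0, 0, 0, 0, 0, 0.022, 0]],
])

```text
time_s: 10.7
eef_pos: [0.4702, 0.175, 0.0863]
tcp_rot: [0.502, 3.097, 0.002]
force: [2.2, 1.3, -9.2]
gripper_width: 0.107
```

```bash
python3 -c "
from h import *
st()"
```

```text
t 10.7 p [0.4702 0.175  0.0863] yawy 71.6 F [ 2.16  1.31 -9.2 ] T [ 0.263 -0.179  0.212] g 0.107 q [ 0.189  0.264 -0.361  0.942 -0.001  0.51 ]
```

step_arm([
  [[0, 0, 0, 0, 0, 0.022, 0]],
])

```text
time_s: 10.82
eef_pos: [0.4702, 0.175, 0.0864]
tcp_rot: [0.53, 3.092, 0.002]
force: [1.3, 1.8, -8.7]
gripper_width: 0.105
```

```bash
python3 -c "
from h import *
st()"
```

```text
t 10.82 p [0.4702 0.175  0.0864] yawy 70.54 F [ 1.33  1.78 -8.71] T [ 0.252 -0.224  0.2  ] g 0.105 q [ 0.189  0.264 -0.361  0.942 -0.     0.529]
```

step_arm([
  [[0, 0, 0, 0, 0, 0.022, 0]],
])

```text
time_s: 10.95
eef_pos: [0.4702, 0.175, 0.0864]
tcp_rot: [0.559, 3.087, 0.002]
force: [1.1, 1.3, -8.6]
gripper_width: 0.11
```

```bash
python3 -c "
from h import *
st()"
```

```text
t 10.95 p [0.4702 0.175  0.0864] yawy 69.47 F [ 1.05  1.28 -8.61] T [ 0.309 -0.235  0.202] g 0.11 q [ 0.189  0.264 -0.361  0.942 -0.     0.547]
```

step_arm([
  [[0, 0, 0, 0, 0, 0.022, 0]],
])

```text
time_s: 11.08
eef_pos: [0.4702, 0.1751, 0.0863]
tcp_rot: [0.587, 3.082, 0.002]
force: [0.5, 1.4, -8.2]
gripper_width: 0.113
```

```bash
python3 -c "
from h import *
st()"
```

```text
t 11.07 p [0.4702 0.1751 0.0863] yawy 68.42 F [ 0.47  1.44 -8.18] T [ 0.27  -0.248  0.222] g 0.113 q [ 0.189  0.264 -0.361  0.942 -0.     0.566]
```

step_arm([
  [[0, 0, 0, 0, 0, 0.025, 0]],
])

```text
time_s: 11.2
eef_pos: [0.4702, 0.1751, 0.0863]
tcp_rot: [0.62, 3.075, 0.002]
force: [1.3, 1.6, -7.8]
gripper_width: 0.11
```

```bash
python3 -c "
from h import *
st()"
```

```text
t 11.2 p [0.4702 0.1751 0.0863] yawy 67.21 F [ 1.27  1.56 -7.82] T [ 0.321 -0.26   0.191] g 0.11 q [ 0.189  0.264 -0.361  0.942 -0.     0.587]
```

step_arm([
  [[0, 0, 0, 0, 0, 0.025, 0]],
])

```text
time_s: 11.32
eef_pos: [0.4702, 0.1751, 0.0864]
tcp_rot: [0.652, 3.069, 0.002]
force: [1.5, 2.2, -9.0]
gripper_width: 0.108
```

```bash
python3 -c "
from h import *
st()"
```

```text
t 11.32 p [0.4702 0.1751 0.0864] yawy 66.01 F [ 1.47  2.19 -8.99] T [ 0.346 -0.217  0.251] g 0.108 q [ 0.189  0.264 -0.361  0.942 -0.     0.608]
```

step_arm([
  [[0, 0, 0, 0, 0, 0.02, 0]],
])

```text
time_s: 11.45
eef_pos: [0.4702, 0.1751, 0.0863]
tcp_rot: [0.678, 3.063, 0.002]
force: [0.8, 1.6, -8.5]
gripper_width: 0.106
```

```bash
python3 -c "
from h import *
st()"
```

```text
t 11.45 p [0.4702 0.1751 0.0863] yawy 65.04 F [ 0.81  1.55 -8.46] T [ 0.319 -0.216  0.208] g 0.106 q [ 0.189  0.264 -0.361  0.942 -0.     0.625]
```

step_arm([
  [[0, 0, 0, 0, 0, 0.022, 0]],
])

```text
time_s: 11.58
eef_pos: [0.4702, 0.1751, 0.0863]
tcp_rot: [0.706, 3.057, 0.003]
force: [1.1, 2.2, -9.3]
gripper_width: 0.102
```

```bash
python3 -c "
from h import *
st()"
```

```text
t 11.57 p [0.4702 0.1751 0.0863] yawy 63.98 F [ 1.08  2.22 -9.31] T [ 0.343 -0.222  0.214] g 0.102 q [ 0.189  0.264 -0.361  0.941 -0.     0.643]
```

Catch is now at about -0.46, past -0.42 without a jam, so it's free. I'll swing it anticlockwise.

step_arm([
  [[0, 0, 0, 0, 0, -0.05, 0], [0, 0, 0, 0, 0, -0.13, 0], [0, 0, 0, 0, 0, -0.21, 0], [0, 0, 0, 0, 0, -0.29, 0], [0, 0, 0, 0, 0, -0.37, 0], [0, 0, 0, 0, 0, -0.45, 0], [0, 0, 0, 0, 0, -0.53, 0], [0, 0, 0, 0, 0, -0.61, 0], [0, 0, 0, 0, 0, -0.69, 0], [0, 0, 0, 0, 0, -0.77, 0], [0, 0, 0, 0, 0, -0.85, 0], [0, 0, 0, 0, 0, -0.92, 0], [0, 0, 0, 0, 0, -0.97, 0], [0, 0, 0, 0, 0, -0.99, 0]],
])

```text
time_s: 13.32
eef_pos: [0.4701, 0.1743, 0.0863]
tcp_rot: [-0.504, 3.097, -0.003]
force: [0.4, -5.7, -7.6]
gripper_width: 0.105
```

```bash
python3 -c "
from h import *
st()"
```

```text
t 13.32 p [0.4701 0.1743 0.0863] yawy 108.48 F [ 0.36 -5.74 -7.64] T [-1.009 -0.035 -0.221] g 0.105 q [ 0.189  0.264 -0.361  0.942 -0.002 -0.134]
```

step_arm([
  [[0, 0, 0, 0, 0, -0.025, 0]],
])

```text
time_s: 13.45
eef_pos: [0.4701, 0.1741, 0.0863]
tcp_rot: [-0.534, 3.092, -0.003]
force: [-0.1, -0.8, -7.9]
gripper_width: 0.106
```

```bash
python3 -c "
from h import *
st()"
```

```text
t 13.45 p [0.4701 0.1741 0.0863] yawy 109.59 F [-0.15 -0.77 -7.94] T [-0.072 -0.155 -0.248] g 0.106 q [ 0.188  0.264 -0.361  0.942 -0.002 -0.153]
```

step_arm([
  [[0, 0, 0, 0, 0, -0.02, 0]],
])

```text
time_s: 13.58
eef_pos: [0.4701, 0.1742, 0.0863]
tcp_rot: [-0.559, 3.087, -0.003]
force: [1.4, -1.5, -8.1]
gripper_width: 0.112
```

```bash
python3 -c "
from h import *
st()"
```

```text
t 13.57 p [0.4701 0.1742 0.0863] yawy 110.52 F [ 1.44 -1.54 -8.09] T [-0.267 -0.137 -0.185] g 0.112 q [ 0.188  0.264 -0.361  0.942 -0.002 -0.17 ]
```

step_arm([
  [[0, 0, 0, 0, 0, -0.03, 0]],
])

```text
time_s: 13.7
eef_pos: [0.4702, 0.1741, 0.0863]
tcp_rot: [-0.597, 3.08, -0.003]
force: [1.0, -1.8, -7.2]
gripper_width: 0.108
```

```bash
python3 -c "
from h import *
st()"
```

```text
t 13.7 p [0.4702 0.1741 0.0863] yawy 111.93 F [ 1.   -1.75 -7.18] T [-0.388 -0.139 -0.178] g 0.108 q [ 0.188  0.264 -0.361  0.942 -0.002 -0.194]
```

step_arm([
  [[0, 0, 0, 0, 0, -0.03, 0]],
])

```text
time_s: 13.82
eef_pos: [0.4702, 0.1741, 0.0863]
tcp_rot: [-0.636, 3.072, -0.003]
force: [0.4, -2.1, -8.3]
gripper_width: 0.101
```

```bash
python3 -c "
from h import *
st()"
```

```text
t 13.82 p [0.4702 0.1741 0.0863] yawy 113.37 F [ 0.44 -2.12 -8.26] T [-0.451 -0.156 -0.222] g 0.101 q [ 0.188  0.264 -0.361  0.942 -0.002 -0.22 ]
```

step_arm([
  [[0, 0, 0, 0, 0, -0.03, 0]],
])

```text
time_s: 13.95
eef_pos: [0.4702, 0.1741, 0.0864]
tcp_rot: [-0.674, 3.064, -0.004]
force: [0.4, -2.6, -7.1]
gripper_width: 0.105
```

```bash
python3 -c "
from h import *
st()"
```

```text
t 13.95 p [0.4702 0.1741 0.0864] yawy 114.82 F [ 0.41 -2.56 -7.14] T [-0.451 -0.134 -0.251] g 0.105 q [ 0.188  0.264 -0.361  0.942 -0.002 -0.245]
```

step_arm([
  [[0, 0, 0, 0, 0, -0.025, 0]],
])

```text
time_s: 14.08
eef_pos: [0.4702, 0.1741, 0.0863]
tcp_rot: [-0.707, 3.057, -0.004]
force: [1.0, -3.0, -8.4]
gripper_width: 0.108
```

```bash
python3 -c "
from h import *
st()"
```

```text
t 14.07 p [0.4702 0.1741 0.0863] yawy 116.03 F [ 0.96 -3.05 -8.36] T [-0.474 -0.133 -0.21 ] g 0.108 q [ 0.188  0.264 -0.361  0.942 -0.002 -0.266]
```

step_arm([
  [[0, 0, 0, 0, 0, -0.025, 0], [0, 0, 0, 0, 0, -0.05, 0]],
])

```text
time_s: 14.32
eef_pos: [0.4702, 0.174, 0.0863]
tcp_rot: [-0.768, 3.042, -0.004]
force: [1.9, -2.1, -7.7]
gripper_width: 0.106
```

```bash
python3 -c "
from h import *
st()"
```

```text
t 14.32 p [0.4702 0.174  0.0863] yawy 118.35 F [ 1.89 -2.12 -7.69] T [-0.537 -0.151 -0.206] g 0.106 q [ 0.188  0.264 -0.361  0.942 -0.002 -0.306]
```

step_arm([
  [[0, 0, 0, 0, 0, -0.06, 0], [0, 0, 0, 0, 0, -0.15, 0], [0, 0, 0, 0, 0, -0.24, 0], [0, 0, 0, 0, 0, -0.33, 0], [0, 0, 0, 0, 0, -0.42, 0], [0, 0, 0, 0, 0, -0.51, 0], [0, 0, 0, 0, 0, -0.6, 0], [0, 0, 0, 0, 0, -0.66, 0], [0, 0, 0, 0, 0, -0.7, 0]],
])

```text
time_s: 15.45
eef_pos: [0.4706, 0.1735, 0.0863]
tcp_rot: [-1.568, 2.719, -0.008]
force: [3.5, -5.8, -8.7]
gripper_width: 0.105
```

```bash
python3 -c "
from h import *
st();go([.4695,.1746,.0862],178.1)"
```

```text
t 15.45 p [0.4706 0.1735 0.0863] yawy 149.93 F [ 3.47 -5.8  -8.7 ] T [-1.012 -0.531 -0.198] g 0.105 q [ 0.188  0.264 -0.361  0.942 -0.004 -0.858]
pos [0.4706 0.1735 0.0863] t 15.45
shift [-0.0012  0.0049  0.0004] turn [-0.0073 -0.0014 -0.6259]
```

step_arm([
  [[0, 0, 0, 0, 0, -0.06, 0], [0, 0, 0, 0, 0, -0.15, 0], [0, 0, 0, 0, 0, -0.24, 0], [0, 0, 0, 0, 0, -0.33, 0], [0, 0, 0, 0, 0, -0.42, 0], [0, 0, 0, 0, 0, -0.51, 0], [0, 0, 0, 0, 0, -0.59, 0], [0, 0, 0, 0, 0, -0.625, 0], [0, 0, 0, 0, 0, -0.625, 0]],
])

```text
time_s: 16.58
eef_pos: [0.4713, 0.1733, 0.0864]
tcp_rot: [-2.183, 2.256, -0.01]
force: [3.7, -4.6, -10.5]
gripper_width: 0.104
```

```bash
python3 -c "
from h import *
st()"
```

```text
t 16.57 p [0.4713 0.1733 0.0864] yawy 178.1 F [  3.71  -4.56 -10.51] T [-0.787 -0.648 -0.191] g 0.104 q [ 0.188  0.264 -0.36   0.941 -0.004 -1.35 ]
```

step_arm([
  [[0, 0, 0, 0, 0, 0, 40], [0, 0, 0, 0, 0, 0, 40], [0, 0, 0, 0, 0, 0, 40], [0, 0, -0.12, 0, 0, 0, 40], [0, 0, -0.3, 0, 0, 0, 60], [0, 0, -0.4, 0, 0, 0, 85]],
])

```text
time_s: 17.32
eef_pos: [0.471, 0.174, 0.2092]
tcp_rot: [-2.181, 2.254, -0.013]
force: [0.4, -0.2, -0.1]
gripper_width: 0.875
```

```bash
python3 - <<'E'
from h import *
st()
E
```

```text
t 17.32 p [0.471  0.174  0.2092] yawy 178.12 F [ 0.4  -0.2  -0.06] T [-0.009 -0.022 -0.019] g 0.875 q [ 0.189  0.18  -0.14   1.243 -0.004 -1.349]
```

```bash
python3 - <<'E'
from h import *
d=snap('side','s2'); t=snap('top','t2')
a=cv2.resize(d['frame'][110:220,160:280,::-1],(650,596),interpolation=cv2.INTER_CUBIC)
b=cv2.resize(t['frame'][120:220,140:260,::-1],(715,596),interpolation=cv2.INTER_CUBIC)
cv2.imwrite('pics/c5.png',cv2.resize(np.hstack([a,b]),(800,350)))
go([.5807,.180,.16],182.6)
E
```

```text
pos [0.4719 0.1741 0.21  ] t 17.425
shift [-0.0318 -0.3598  0.171 ] turn [-0.0158 -0.0024 -0.0995]
```

View pics/c5.png

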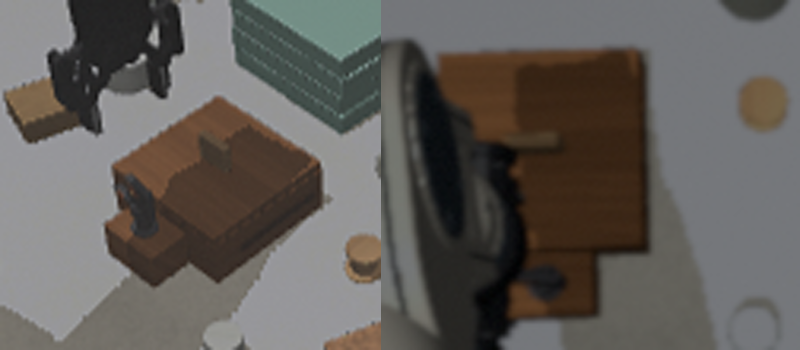

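The side view shows the fin at crop (135,205), turned parallel to the lid's front edge with the tongue off the lid. So I'll go to the handle.

step_arm([
  [[-0.0318, -0.36, 0.171, -0.0158, -0.0024, -0.1, 85], [-0.0318, -0.36, 0.171, -0.0158, -0.0024, -0.1, 85], [-0.0318, -0.36, 0.171, -0.0158, -0.0024, -0.1, 85], [-0.0318, -0.36, 0.171, -0.0158, -0.0024, -0.1, 85]],
])

```text
time_s: 17.92
eef_pos: [0.58, 0.18, 0.1591]
tcp_rot: [2.271, -2.169, -0.002]
force: [0.1, -0.3, -0.2]
gripper_width: 1.0
```

```bash
python3 - <<'E'
from h import *
st();go([.5807,.180,.079],182.6)
d=snap('side','s3')
a=cv2.resize(d['frame'][110:220,160:280,::-1],(650,596),interpolation=cv2.INTER_CUBIC); cv2.imwrite('pics/c6.png',a)
E
```

```text
t 17.93 p [0.58   0.18   0.1591] yawy -177.38 F [ 0.12 -0.3  -0.22] T [-0.056  0.035 -0.017] g 1.0 q [ 0.163  0.385  0.022  1.21   0.    -1.454]
pos [0.58   0.18   0.1591] t 17.925
shift [ 1.000e-04 -2.800e-03  2.669e-01] turn [ 0.0027 -0.0001  0.0005]
```

View pics/c6.png

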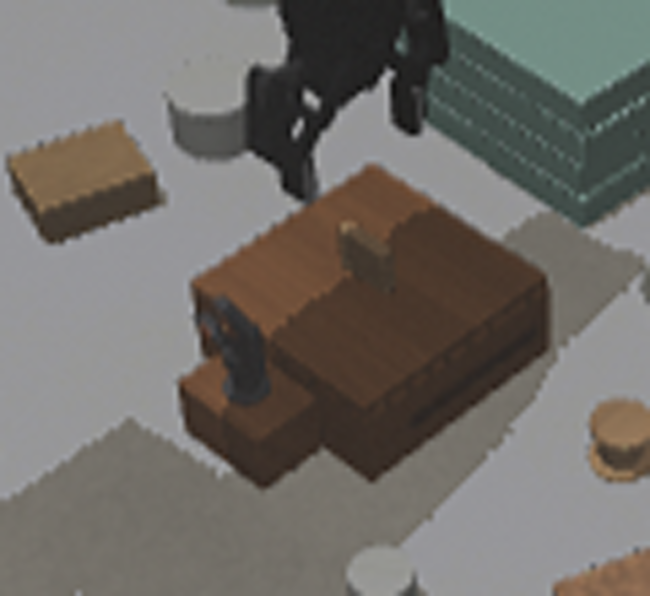

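step_arm([
  [[0, -0.0028, 0.12, 0, 0, 0, 60], [0, -0.0028, 0.22, 0, 0, 0, 50], [0, -0.0028, 0.26, 0, 0, 0, 40], [0, -0.0028, 0.26, 0, 0, 0, 30], [0, -0.0028, 0.26, 0, 0, 0, 20], [0, -0.0028, 0.26, 0, 0, 0, 16]],
])

```text
time_s: 18.73
eef_pos: [0.5812, 0.1803, 0.0832]
tcp_rot: [-2.271, 2.169, -0.001]
force: [-1.0, 0.2, -0.8]
gripper_width: 0.187
```

```bash
python3 - <<'E'
from h import *
st()
E
```

```text
t 18.73 p [0.5812 0.1803 0.0832] yawy -177.36 F [-0.99  0.16 -0.77] T [-0.005 -0.027 -0.019] g 0.187 q [ 0.163  0.432 -0.105  1.032  0.    -1.454]
```

step_arm([
  [[0, 0, 0.013, 0, 0, 0, 13], [0, 0, 0.013, 0, 0, 0, 5], [0, 0, 0.013, 0, 0, 0, 0], [0, 0, 0.013, 0, 0, 0, 0]],
])

```text
time_s: 19.23
eef_pos: [0.5818, 0.1803, 0.0799]
tcp_rot: [-2.27, 2.168, -0.002]
force: [1.7, 0.1, 6.1]
gripper_width: 0.133
```

```bash
python3 - <<'E'
from h import *
st()
E
```

```text
t 19.23 p [0.5818 0.1803 0.0799] yawy -177.37 F [1.71 0.07 6.08] T [-0.017 -0.198  0.063] g 0.133 q [ 0.163  0.435 -0.11   1.023  0.    -1.454]
```

step_arm([
  [[0, 0, -0.02, 0, 0, 0, 0], [0, 0, -0.06, 0, 0, 0, 0], [0, 0, -0.12, 0, 0, 0, 0], [0, 0, -0.2, 0, 0, 0, 0], [0, 0, -0.3, 0, 0, 0, 0], [0, 0, -0.35, 0, 0, 0, 0], [0, 0, -0.35, 0, 0, 0, 0]],
])

```text
time_s: 20.1
eef_pos: [0.5819, 0.1803, 0.1857]
tcp_rot: [-2.269, 2.167, -0.004]
force: [0.8, 0.0, -2.9]
gripper_width: 0.125
```

```bash
python3 - <<'E'
from h import *
d=snap('side','s4');st()
go([.5862,-.172,.185],182.6-20.7)
E
```

```text
t 20.15 p [0.5814 0.1803 0.1846] yawy -177.36 F [-0.52  0.5  -3.76] T [-0.007 -0.007 -0.014] g 0.129 q [ 0.163  0.373  0.069  1.265  0.    -1.454]
pos [0.5814 0.1803 0.1846] t 20.15
shift [ 1.1738  0.0381 -0.0021] turn [-0.0031  0.0012  0.4609]
```

View pics/s4.png

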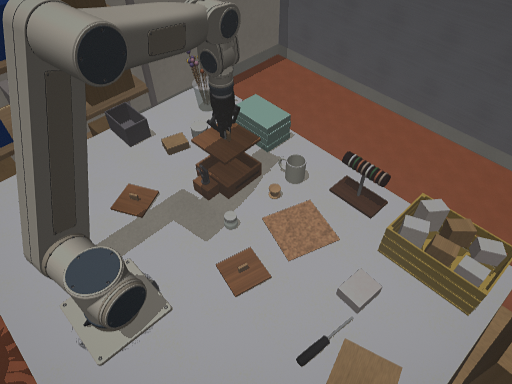

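The lid hangs level at (226,142) in the side view, the open case is below it, and the catch stands on its post at (203,178). Next, over to the mat.

step_arm([
  [[0.04, 0, 0, 0, 0, 0.02, 0], [0.12, 0, 0, 0, 0, 0.05, 0], [0.23, 0.01, 0, 0, 0, 0.1, 0], [0.36, 0.01, 0, 0, 0, 0.16, 0], [0.5, 0.02, 0, 0, 0, 0.22, 0], [0.64, 0.02, 0, 0, 0, 0.28, 0], [0.78, 0.03, 0, 0, 0, 0.34, 0], [0.88, 0.03, 0, 0, 0, 0.4, 0], [0.95, 0.03, 0, 0, 0, 0.44, 0], [0.98, 0.035, 0, -0.003, 0, 0.46, 0], [1, 0.038, 0, -0.003, 0.001, 0.461, 0]],
])

```text
time_s: 21.52
eef_pos: [0.5837, -0.1199, 0.1841]
tcp_rot: [1.844, -2.543, -0.001]
force: [0.5, 0.5, -2.5]
gripper_width: 0.129
```

```bash
python3 - <<'E'
from h import *
st()
go([.5862,-.172,.185],182.6-20.7)
E
```

```text
t 21.52 p [ 0.5837 -0.1199  0.1841] yawy 161.91 F [ 0.5   0.5  -2.55] T [ 0.018 -0.028  0.048] g 0.129 q [-0.344  0.353  0.038  1.256  0.    -1.599]
pos [ 0.5837 -0.1199  0.1841] t 21.525
shift [ 0.1623 -0.062  -0.003 ] turn [0.0008 0.0004 0.0001]
```

step_arm([
  [[0.06, -0.02, 0, 0, 0, 0, 0], [0.13, -0.05, 0.05, 0, 0, 0, 0], [0.162, -0.062, 0.12, 0, 0, 0, 0], [0.162, -0.062, 0.22, 0, 0, 0, 0], [0.162, -0.062, 0.32, 0, 0, 0, 0], [0.162, -0.062, 0.4, 0, 0, 0, 0], [0.162, -0.062, 0.44, 0, 0, 0, 0], [0.162, -0.062, 0.44, 0, 0, 0, 0]],
])

```text
time_s: 22.52
eef_pos: [0.5857, -0.1722, 0.0511]
tcp_rot: [1.844, -2.542, -0.003]
force: [0.7, 0.1, -2.3]
gripper_width: 0.131
```

```bash
python3 - <<'E'
from h import *
d=snap('side','s5');t=snap('top','t5');st()
a=cv2.resize(d['frame'][175:275,235:355,::-1],(715,596),interpolation=cv2.INTER_CUBIC); cv2.imwrite('pics/c7.png',a)
b=cv2.resize(t['frame'][115:215,245:365,::-1],(715,596),interpolation=cv2.INTER_CUBIC); cv2.imwrite('pics/c8.png',b)
E
```

```text
t 22.62 p [ 0.5866 -0.1723  0.0527] yawy 161.9 F [-0.64  0.36 -2.4 ] T [-0.019 -0.009  0.024] g 0.128 q [-0.423  0.462 -0.141  0.967  0.    -1.678]
```

View pics/c7.png

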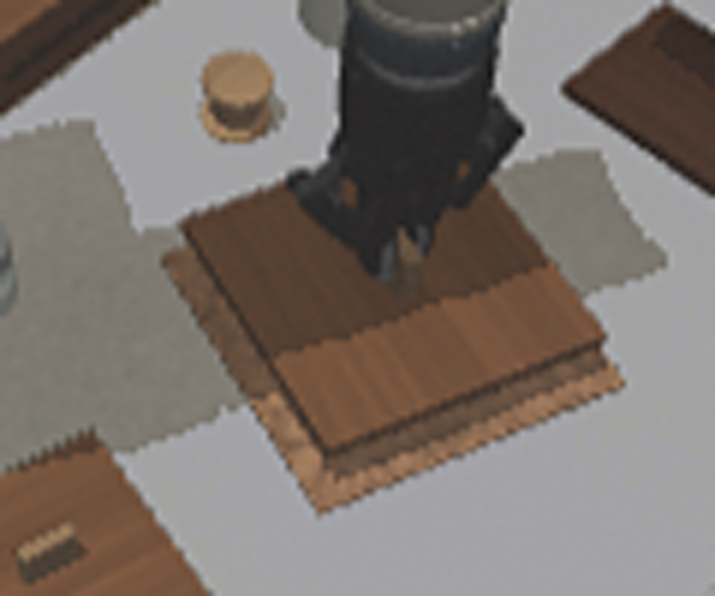

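View pics/c8.png

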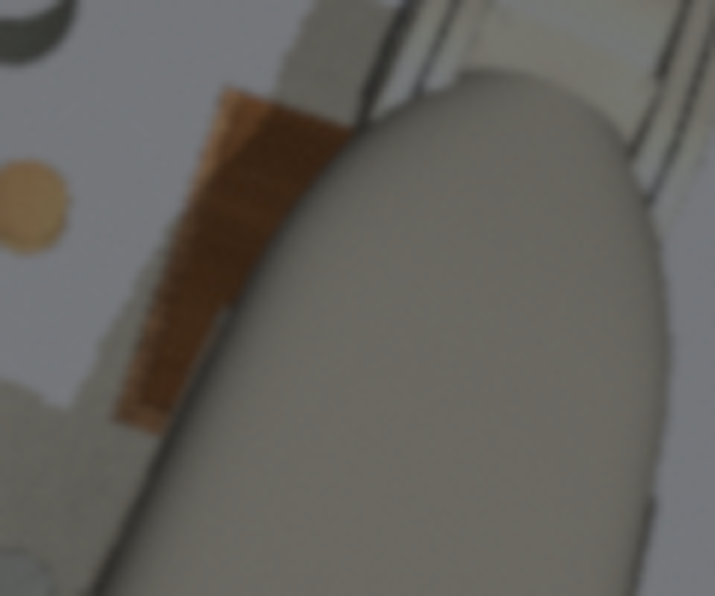

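```bash
python3 - <<'E'
from h import *
s=load('s5')
m=lambda u,v:((u+.5)/5.96-.5+235,(v+.5)/5.96-.5+175)
L=[onz(s,*m(*p),.0448)[:2] for p in[(183,228),(328,449),(605,340)]]
M=[onz(s,*m(*p),.004)[:2] for p in[(163,260),(320,513),(624,381)]]
for c in(L,M):
    print(np.round(c,4).tolist(),'ctr',((c[0]+c[2])/2).round(4),'edges',[np.linalg.norm(c[1]-c[0]).round(4),np.linalg.norm(c[2]-c[1]).round(4)],'ang',[np.degrees(np.arctan2(*(c[i+1]-c[i])[::-1])).round(2) for i in(0,1)])
E
```

```text
[[0.5256, -0.0698], [0.477, -0.2248], [0.6329, -0.2789]] ctr [ 0.5792 -0.1743] edges [np.float64(0.1624), np.float64(0.165)] ang [np.float64(-107.4), np.float64(-19.13)]
[[0.5247, -0.0552], [0.4668, -0.232], [0.6467, -0.2885]] ctr [ 0.5857 -0.1718] edges [np.float64(0.186), np.float64(0.1886)] ang [np.float64(-108.14), np.float64(-17.43)]
```

```bash
python3 - <<'E'
from h import *
s=load('s5')['frame'][:,:,::-1]
a=cv2.resize(s[200:270,260:345],(799,658)[:2] if 0 else (728,600),interpolation=cv2.INTER_NEAREST)
a=cv2.convertScaleAbs(a,alpha=1.5,beta=10)
cv2.imwrite('pics/c9.png',a)
E
```

```text
(no output)
```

View pics/c9.png

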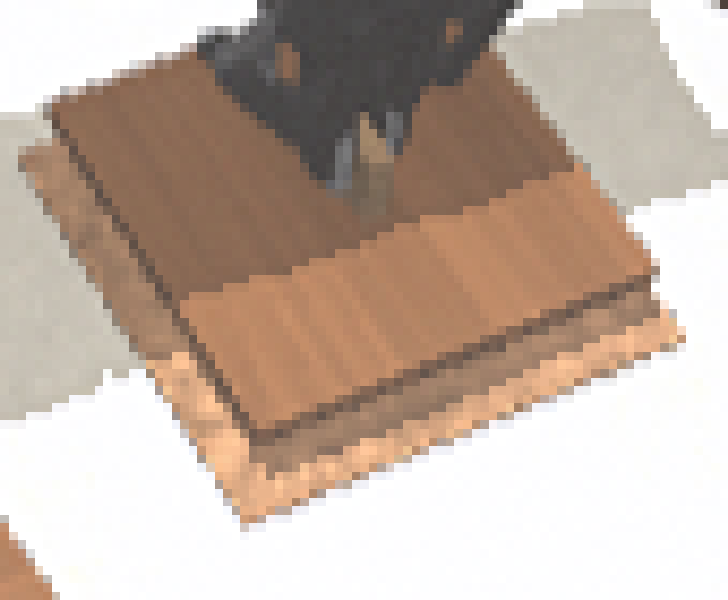

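```bash
python3 - <<'E'
from h import *
s=load('s5')
m=lambda u,v:(u/8.565-.5+260,v/8.565-.5+200)
# edges fitted from two points each: left edge, front edge, right edge, top edge on plate
def inter(a,b,c,d):
    l=np.cross([*a,1],[*b,1]);k=np.cross([*c,1],[*d,1]);p=np.cross(l,k);return p[:2]/p[2]
left=((48,118),(248,434)); front=((258,432),(650,272)); right=((500,55),(655,268)); back=((50,104),(200,48))
cs=[inter(*left,*back),inter(*left,*front),inter(*front,*right),inter(*right,*back)]
print(np.round(cs,0).tolist())
for z in(.0448,):
    c=np.array([onz(s,*m(*p),z)[:2] for p in cs])
    print(c.round(4).tolist(),'ctr',c.mean(0).round(4),[np.linalg.norm(c[i]-c[(i+1)%4]).round(4) for i in range(4)],[np.degrees(np.arctan2(*(c[(i+1)%4]-c[i])[::-1])).round(1) for i in range(4)])
# predicted corners of a 170 plate at TCP, yaw -18.1
p=readout.get_state()['eef_pos'];a=np.radians(-18.1);
for sx,sy in((-1,1),(-1,-1),(1,-1),(1,1)):
    q=p[:2]+.085*np.array([sx*np.cos(a)-sy*np.sin(a),sx*np.sin(a)+sy*np.cos(a)])
    uv=proj(s,[*q,.0448]); print('pred',((uv[0]-260+.5)*8.565).round(),((uv[1]-200+.5)*8.565).round())
E
```

```text
[[41.0, 107.0], [249.0, 436.0], [656.0, 270.0], [432.0, -39.0]]
[[0.5257, -0.0651], [0.4736, -0.2237], [0.6349, -0.2772], [0.6908, -0.1193]] ctr [ 0.5813 -0.1714] [np.float64(0.1669), np.float64(0.17), np.float64(0.1675), np.float64(0.1737)] [np.float64(-108.2), np.float64(-18.4), np.float64(70.5), np.float64(161.8)]
pred 53.0 98.0
pred 266.0 431.0
pred 671.0 264.0
pred 434.0 -44.0
```

The side view puts the lid 2–4 mm off along its x, which is about my edge-picking error (the dark rim is the plate's side face). I'll lower it to contact, let go, and measure again with the arm out of the way.

step_arm([
  [[0, -0.002, 0.02, 0, 0, 0, 0], [0, -0.003, 0.045, 0, 0, 0, 0], [0, -0.003, 0.06, 0, 0, 0, 0], [0, -0.003, 0.065, 0, 0, 0, 0], [0, -0.003, 0.067, 0, 0, 0, 0]],
])

```text
time_s: 23.25
eef_pos: [0.5875, -0.1725, 0.0325]
tcp_rot: [-1.844, 2.543, -0.0]
force: [-0.0, 0.1, -1.7]
gripper_width: 0.128
```

```bash
python3 - <<'E'
from h import *
st();go([.587,-.172,.03],161.9)
E
```

```text
t 23.25 p [ 0.5875 -0.1725  0.0325] yawy 161.9 F [-0.02  0.1  -1.74] T [ 0.067 -0.038 -0.001] g 0.128 q [-0.423  0.482 -0.165  0.924  0.    -1.678]
pos [ 0.5875 -0.1725  0.0325] t 23.25
shift [-0.0012  0.002   0.0083] turn [-0.0003  0.0003  0.0001]
```

step_arm([
  [[0, 0, 0.004, 0, 0, 0, 0], [0, 0, 0.007, 0, 0, 0, 0]],
])

```text
time_s: 23.5
eef_pos: [0.5875, -0.1725, 0.0304]
tcp_rot: [-1.844, 2.543, -0.0]
force: [0.2, -0.1, -2.8]
gripper_width: 0.133
```

```bash
python3 - <<'E'
from h import *
st()
E
```

```text
t 23.5 p [ 0.5875 -0.1725  0.0304] yawy 161.9 F [ 0.17 -0.11 -2.78] T [-0.005  0.005  0.029] g 0.133 q [-0.423  0.484 -0.168  0.919  0.    -1.678]
```

step_arm([
  [[0, 0, 0.003, 0, 0, 0, 0], [0, 0, 0.005, 0, 0, 0, 0]],
])

```text
time_s: 23.75
eef_pos: [0.5875, -0.1726, 0.0299]
tcp_rot: [-1.844, 2.543, -0.001]
force: [-4.1, 1.9, 11.3]
gripper_width: 0.132
```

```bash
python3 - <<'E'
from h import *
st()
E
```

```text
t 23.75 p [ 0.5875 -0.1726  0.0299] yawy 161.91 F [-4.14  1.88 11.31] T [ 0.332  0.84  -0.007] g 0.132 q [-0.423  0.484 -0.169  0.916  0.    -1.678]
```

Contact came at z = 0.030, as expected. Now I'll release gently and back off.

step_arm([
  [[0, 0, 0, 0, 0, 0, 14], [0, 0, 0, 0, 0, 0, 30], [0, 0, 0, 0, 0, 0, 40], [0, 0, -0.1, 0, 0, 0, 45], [0, 0, -0.3, 0, 0, 0, 60], [0, 0, -0.45, 0, 0, 0, 60]],
])

```text
time_s: 24.5
eef_pos: [0.5876, -0.1726, 0.1671]
tcp_rot: [-1.844, 2.542, -0.003]
force: [0.4, -1.3, -0.2]
gripper_width: 0.704
```

step_arm([
  [[-0.2, 0, -0.1, 0, 0, 0, 60], [-0.4, 0.1, -0.1, 0, 0, 0, 60], [-0.6, 0.3, -0.1, 0, 0, 0, 60], [-0.75, 0.4, -0.1, 0, 0, 0, 60], [-0.75, 0.4, -0.1, 0, 0, 0, 60]],
])

```text
time_s: 25.12
eef_pos: [0.5419, 0.0814, 0.1972]
tcp_rot: [-1.847, 2.539, -0.003]
force: [-0.7, -0.6, -0.0]
gripper_width: 0.699
```

```bash
python3 - <<'E'
from h import *
d=snap('side','s6');t=snap('top','t6');st()
a=cv2.resize(d['frame'][195:270,250:350,::-1],(800,600),interpolation=cv2.INTER_NEAREST); cv2.imwrite('pics/c10.png',a)
b=cv2.resize(t['frame'][120:210,250:350,::-1],(660,594),interpolation=cv2.INTER_NEAREST); cv2.imwrite('pics/c11.png',cv2.convertScaleAbs(b,alpha=1.5))
E
```

```text
t 25.23 p [0.5425 0.0808 0.1972] yawy 162.1 F [ 0.21 -0.95  0.09] T [-0.007  0.004  0.004] g 0.7 q [-0.005  0.266 -0.055  1.247 -0.    -1.263]
```

View pics/c10.png

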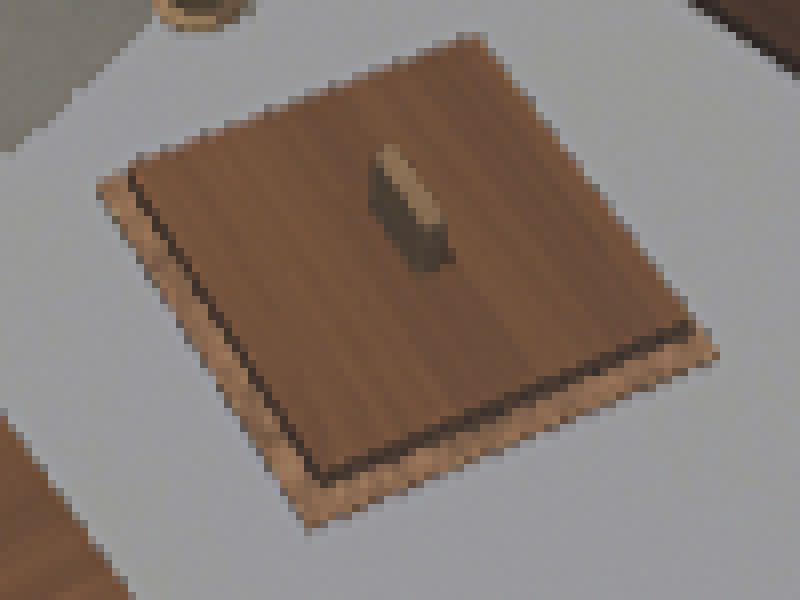

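View pics/c11.png

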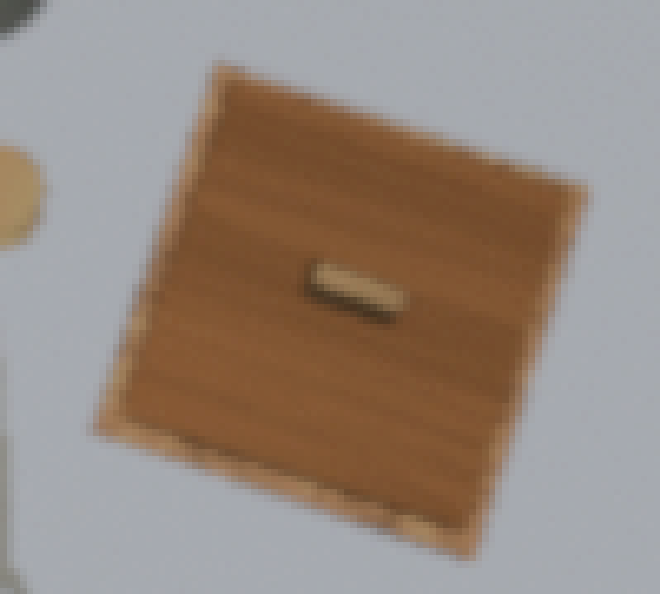

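View pics/s6.png

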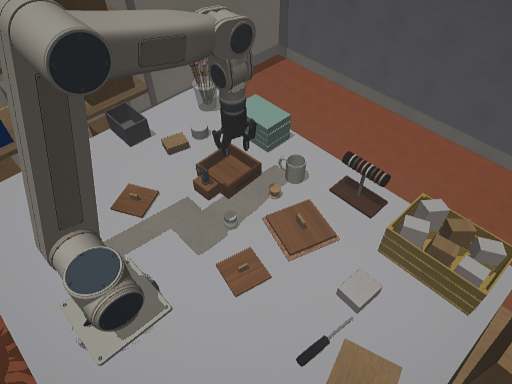

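```bash
python3 - <<'E'
from h import *
def rep(n,c):
    c=np.array(c); print(n,c.round(4).tolist(),'ctr',c.mean(0).round(4),[np.linalg.norm(c[i]-c[(i+1)%4]).round(3) for i in range(4)],[np.degrees(np.arctan2(*(c[(i+1)%4]-c[i])[::-1])).round(1) for i in range(4)])
t=load('t6');s=load('s6')
mt=lambda p:((p[0])/6.6-.5+250,p[1]/6.6-.5+120)
ms=lambda p:((p[0])/8-.5+250,p[1]/8-.5+195)
rep('top lid',[onz(t,*mt(p),.022)[:2] for p in[(229,78),(574,194),(466,532),(122,412)]])
rep('top mat',[onz(t,*mt(p),.004)[:2] for p in[(218,65),(587,188),(472,557),(95,430)]])
rep('side lid',[onz(s,*ms(p),.022)[:2] for p in[(133,172),(322,472),(692,322),(480,38)]])
p=[onz(s,*ms(p),.004)[:2] for p in[(98,186),(310,530),(718,354)]]
rep('side mat',p+[p[0]+p[2]-p[1]])
print('handle top ctr', onz(t,*mt((358,288)),.058), onz(s,*ms((410,187)),.058))
E
```

```text
top lid [[0.6934, -0.116], [0.6398, -0.2792], [0.4791, -0.2259], [0.5331, -0.0662]] ctr [ 0.5864 -0.1718] [np.float64(0.172), np.float64(0.169), np.float64(0.169), np.float64(0.168)] [np.float64(-108.2), np.float64(161.7), np.float64(71.3), np.float64(-17.3)]
top mat [[0.7048, -0.1125], [0.6471, -0.29], [0.469, -0.2322], [0.5269, -0.0545]] ctr [ 0.587  -0.1723] [np.float64(0.187), np.float64(0.187), np.float64(0.187), np.float64(0.187)] [np.float64(-108.0), np.float64(162.0), np.float64(72.0), np.float64(-18.1)]
side lid [[0.5313, -0.0684], [0.4798, -0.2245], [0.6386, -0.2781], [0.6918, -0.1194]] ctr [ 0.5854 -0.1726] [np.float64(0.164), np.float64(0.168), np.float64(0.167), np.float64(0.168)] [np.float64(-108.2), np.float64(-18.6), np.float64(71.5), np.float64(162.4)]
side mat [[0.5256, -0.0534], [0.4665, -0.2322], [0.6459, -0.289], [0.705, -0.1102]] ctr [ 0.5858 -0.1712] [np.float64(0.188), np.float64(0.188), np.float64(0.188), np.float64(0.188)] [np.float64(-108.3), np.float64(-17.6), np.float64(71.7), np.float64(162.4)]
handle top ctr [ 0.5862515  -0.17087549  0.058     ] [ 0.58529381 -0.17105021  0.058     ]
```

Both views put the lid within about 1.5 mm of the mat's centre and 1° of square. The arm is clear, so I'm handing in.

```bash
python3 - <<'E'
from h import *
a=load('top0')['frame'].astype(int);b=load('t6')['frame'].astype(int)
for n,(x0,y0,x1,y1) in dict(spool=(238,140,260,160),jar=(236,203,258,225),card=(376,162,410,205),driver=(390,205,412,278),mug=(222,94,262,126),lidlook=(272,218,328,274)).items(): print(n,np.abs(a-b)[y0:y1,x0:x1].mean().round(1))
print(job.job_done())
E
```

```text
spool 10.9
jar 17.9
card 2.3
driver 2.1
mug 10.7
lidlook 1.9
the job is handed in; nothing more can be done
None
```

The catch is free, the lid lies on the cork mat, and the job is handed in (about 25 s on the robot's clock).

- **Catch:** I rocked it in small steps, stopping at about 0.33–0.37 N m on each jam. It jammed twice anticlockwise and once clockwise. The next clockwise swing went to about -0.46 rad without a jam, so it was free. I then turned it anticlockwise to about 1.45 rad, and the torque stayed at friction level (about 0.2 N m). The highest torque I read was 0.37 N m, below the 0.5 N m at which the post shears. I only read it at the end of each step. The side view shows the tongue clear of the lid.
- **Lid:** I lifted it by its handle and lowered it until it touched the mat at the expected height, then let go. Both cameras put its centre within about 1.5 mm of the mat's centre and within about 1° of square.
- **Disagreement:** While the lid was still held, one side-view measurement put it 2–5 mm off centre. I took that for an edge-picking error, and the two views after release did not repeat it.
- **Other things on the table:** The white box, the screwdriver and the lid look-alike at top-view pixel (300,246) look unchanged between the first and last top pictures. The areas around the spool, jar and mug differed more. I think that is the arm's shadow, and the arm passed about 7 cm above the mug, but I did not measure those three again. I did not compare the tin or the gift box.
- **Arm:** It ended in the air, clear of everything.

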